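# Fasten a probe bracket with a quarter-turn T-bolt

## Task

Take the T-bolt by its black knob out of the grey stand, lower its head lengthwise into the open part of the slot in the steel base plate, and slide it gently along the slot until its shank is home in the closed end of the blue bracket's fork. Only then turn the knob clockwise: the head turns square under the slot's lips, and further turning brings the knob's flange down until the bracket is clamped firmly, hand-tight (some 35 N of clamping force, about half a newton metre while turning), without overtightening. Let go; do not push the bracket out of place or disturb the bottle, the beaker and the tape roll.

Things in the scene. Friction and masses are not known exactly. Their poses are not given: they have to be found in the camera images.
- tbolt: steel T-bolt, loose, upright in the stand. Origin: centre of its head's underside; z up the shank, x along the head. Head 32 (x) by 14 (y) by 8 mm high, shank 10 mm thick, 76 mm high in all; a dark line on the shank's top end lies along the head. Two corners are cut so that under the lips it turns clockwise (from above) from lengthwise to square and stops there, up to 0.3 rad past. 260 g with knob
- knob: black bar-shaped nut on the T-bolt, flange 24 mm. Origin: flange's underside, first 23.7 to 26.7 mm over the head's underside; x along the bar. Clockwise from above moves it down 4 mm per rad. Thread drag 0.05 N m: a held knob carries the bolt round until its head stops, then turns on it. Clamping adds 0.015 N m per N while turning; held still after a small step, about 0.006 per N stays
- knob_grip (a point): middle of the knob's grip, on its axis: an upright bar 46 mm long (along its x), 18 mm thick (y) and 26 mm high (13 mm up and down from here), 27 mm above the flange's underside; axes as knob
- plate: steel base plate, fixed, 100 (x) by 230 (y) by 22 mm high, with one T-slot along its y at x = 0, open at the -y end. Origin: centre of the underside. Mouth 17 mm wide, lips 16 to 22 mm high; undercut 34 mm wide, 6 to 16 mm high. Two steel pins stop the bracket at the +y end
- slot_entry (a point): middle of the slot's mouth in the open part of the plate, level with the plate's top, 76 mm before the bolt's home position
- bracket: blue probe bracket, loose (0.5 to 0.9 kg), on the plate over the slot, against the pins. Foot 60 mm wide, 6 mm thick, with a fork 13 mm wide open to its -y. Origin: on the foot's underside (plate's top), on the bolt's axis when it is home in the fork; y along the slot to the pins. Prongs reach to y = -31 mm; upright wall at y = 64 to 80 mm, 44 mm high
- stand: grey bolt stand, fixed, 70 x 50 x 22 mm, origin at the centre of its underside; its pocket is 12 mm deep and holds the bolt's head along the stand's x with 1.5 mm play
- bottle: white bottle with a blue cap, 49 mm across, 104 mm high, loose bystander; origin at its foot
- beaker: clear beaker, 65 mm across, 76 mm high, loose bystander; origin at its foot
- tape: green tape roll, 64 mm across, 18 mm high, lying, loose bystander; origin at its underside
There are look-alikes about, which are no part of the job. What is shaped like the tbolt but orange or purple is not meant.

How it is judged (in metres and radians):
On the way, in this order (a step that is already met when the one before it is completed fails the run):
1. the bolt's head is down in the slot, lengthwise, in the open part before the fork (z of tbolt in the frame of plate below 0.0125 m and x of tbolt in the frame of plate between -0.005 and 0.005 m and y of tbolt in the frame of bracket below -0.015 m and y of tbolt in the frame of plate above -0.112 m and angle between the x axis of tbolt and the y axis of plate, either way round below 0.35 rad), for 0.1 s.
2. the shank is home in the closed end of the fork, the head still lengthwise in the slot (z of tbolt in the frame of plate below 0.0125 m and x of tbolt in the frame of plate between -0.005 and 0.005 m and y of tbolt in the frame of bracket between -0.0035 and 0.003 m and angle between the x axis of tbolt and the y axis of plate, either way round below 0.5 rad), for 0.1 s.
3. the head is turned square under the lips (z of tbolt in the frame of plate below 0.0125 m and x of tbolt in the frame of plate between -0.005 and 0.005 m and y of tbolt in the frame of bracket between -0.0035 and 0.003 m and angle between the x axis of tbolt and the x axis of plate, either way round below 0.45 rad), for 0.1 s.
4. the knob's flange clamps the bracket's foot (contact force between knob and bracket above 20 N), for 0.2 s.
At the end, for the whole second after the job is handed in: The bolt's shank is home in the fork's closed end (within 3.5 mm along the slot), its head is under the lips and square to the slot within 0.45 rad, the knob presses on the bracket with more than 15 N, the bracket is within 6 mm of where it stood, all at rest (all of step 3 and contact force between knob and bracket above 15 N and distance of bracket from where it was at the start of the episode below 0.006 m and linear speed of tbolt below 0.02 m/s and angle between tbolt's own z axis and vertical below 0.12 rad); the robot touches nothing.
It fails at once if the bolt or its knob presses on the bracket with more than 60 N (rammed or overtightened) (contact force between tbolt and bracket above 60 N).
It fails at once if the bracket is shifted by more than 8 mm (distance of bracket from where it was at the start of the episode above 0.008 m).
It fails at once if the bottle, the beaker or the tape roll is moved by more than 20 mm (distance of any of bottle, beaker, tape from where it was at the start of the episode above 0.02 m).
It also fails if it takes over 72 s, if anything falls off the work surface, if the arm or the gripper's body presses on something with over 40 N, if the wrist force passes 120 N, or if a joint passes its speed limit or range.

## Robot

A 6-joint arm with a two-finger parallel gripper is mounted at the origin on a cart in front of the work surface, level with it; the furniture and walls round the work are solid. World frame = base frame: x ahead of the robot, y to its left, z up, the work surface at z = 0. Lengths are in mm, angles in degrees, forces in N, time in s.
With the tool pointing down it reaches from about 300 to 850 mm from the base axis. Payload 4.2 kg.
Tool frame: the origin (TCP) lies midway between the tips of the shut fingers; the grasp point (between the pads) lies 19 mm behind it (env.grasp_offset is the distance from the TCP to the grasp point, in mm); z points along the fingers, y is the line along which they close (so a half turn about z gives the same grasp; the last joint's range is limited). The gripper opens to 91 mm and grips with 3 to 60 N. Pads are 32 mm wide; open, the fingers measure 118 mm over their backs; the gripper's body (76 mm by 178 mm) begins 60 mm behind the grasp point.
Start: joints at [72.536, 18.312, 89.639, -0, 72.044, -1.146], TCP at [161.557, 551.854, 213.976] pointing down, gripper open.
Joint ranges: [-177.97, 177.97], [-48.28, 115.42], [12.27, 149.76], [-77.06, 257.06], [2.81, 150.46], [-146.56, 146.56]. Speed limits (degrees/s): [147.25, 147.25, 180, 180, 180, 180].

## Interface

Orientations are given as [roll, pitch, yaw] about the fixed x, y, z axes, in that order (R = Rz(yaw) Ry(pitch) Rx(roll)).
In Python, from workcell import env, optics gives the robot as it stands. The module is installed in compiled form; this text tells all that it offers.
- The arm moves only by the tool send_rows, never from a script. Its argument "targets" is a list that holds one entry, the list of rows, each a list of 7 numbers: the turn, a rotation vector about the world's x, y, z scaled (see below), then the shift along the world's x, y, z scaled (see below), then the closure, from -1 (fully open) to 1 (shut). In form: [[[rx, ry, rz, x, y, z, gripper], ...]]. A call has 1 to 12 rows; each row shifts and turns the commanded pose from where the row before left it; what a row does not reach is not made up. The controller multiplies each number of a shift by 0.2 m and each number of a turn by pi/2 rad. A row lasts 1/10 s, in which the tool goes at most 50 mm and 8.59 degrees, less where a joint would pass 70% of its speed; a pose out of reach is approached as far as the arm can. A call with a number of a shift or a turn outside -1 to 1 is refused whole. A call with a gripper value outside its range is refused whole. The fingers move at their own pace and stop on an object; "grip_force" is the grip in N (left out, the last holds). Time passes only in rows, so rows that do not move let the fingers close. It gives the time, the measured TCP pose, the force, the opening and the grip force at its end, in the units of the state.
- env.state(): the state, without advancing time (a new reading comes with each control period).
- optics.grab_frame(name): name is "side" or "top" or "wrist"; returns (picture, depth): 480x640x3 uint8, red, green, blue; 480x640 float32, mm along the optical axis (not along the pixel's ray), 0 where there is no reading.
- optics.camera_info(name): a dict with "camera_matrix" (3x3 intrinsics, pixels), "R" (3x3) and "t" (3): a world point X has camera coordinates R X + t; the wrist camera has in their place "mount" (4x4, takes a point from camera to tool coordinates, whose origin is the TCP and whose axes are the flange's). Camera axes: x right, y down, z forward; pixel columns grow to the right and rows downward; lengths in mm; the calibration is good to about 2 mm. The wrist camera is an equidistant fisheye: a pixel r from the principal point sees the ray r / f radians off the axis. A picture is of the moment at which its call begins: read the wrist's pose just before it. camera_info takes no time and is no camera call.
- env.job_done(): hands the job in; it is judged then, once.
Trained networks look in the newest picture that a camera, given by its name, has taken for a name from the list of things; names that differ only in an ending like _2 or _b are one class to them, and where a whole thing is asked for, a point or a joint stands for the part that bears it (a point fixed in the world has none). Each returns a list of dicts, best first, with "conf" (0 to 1); they miss things now and then, are a little off and sometimes report something else, mostly with a low value. They report only what shows in the picture. A call takes as long as a camera call. They do not tell look-alikes from the thing itself.
- optics.silhouettes(camera, name): "mask" (480x640 bool, what is visible of it) and "at" ([column, row] in pixels, amid what is visible of it).
- optics.place_of(camera, name): "at" ([column, row] in pixels: a listed point, or the origin of a listed thing).
The state is a dict: "time_s": time; "qpos": joint angles; "qvel": joint speeds; "effort": joint torques, N m; "ee_pos": TCP position; "ee_rot": TCP orientation; "force": force on the tool from outside, world axes, zero at the start; "torque": the same for the moment, N m; "gripper_width": finger opening in mm; "gripper_force": force on a finger pad.
Only numpy, scipy, OpenCV 4.12 (cv2) and the standard library are available. Lean on these libraries where they do the work, as an engineer would, in place of code of your own. Each camera call takes 0.05 s, during which the arm holds its last target. There are 200 camera calls.

## Working session

There is one attempt and no reset: what is moved stays moved. The work goes in short steps, Python scripts to look and compute and a tool call to move; the robot and the scene stay as the last step left them, time stands still between calls to the robot, and variables do not carry over. Pictures are saved under pics/ and viewed, at most 10 in all, crops included, and the job is handed in when it is done.

Besides the shell and the picture viewer there is one more tool, called after "Request:" in YAML: its name, and indented under it one key for each argument. send_rows: Moves the arm, as the interface text tells. Its arguments: {"type":"object","properties":{"targets":{"type":"array"},"grip_force":{"type":"number"}},"required":["targets"]}

```bash
mkdir -p pics
cat > h.py <<'E'
from workcell import env, optics
import numpy as np, cv2
def cam(n):
    c=optics.camera_info(n); return np.array(c["camera_matrix"]),np.array(c["R"]),np.array(c["t"]).ravel()
def ray(n,px):
    K,R,t=cam(n); d=np.linalg.inv(K)@[px[0],px[1],1]; return -R.T@t, R.T@d
def at_z(n,px,z):
    o,d=ray(n,px); return o+d*(z-o[2])/d[2]
def dep(n,px,D,r=2):
    c,w=int(round(px[0])),int(round(px[1])); p=D[max(0,w-r):w+r+1,max(0,c-r):c+r+1]; p=p[p>0]
    o,d=ray(n,px); return o+d*np.median(p) if p.size else None
def save(f,im): cv2.imwrite("pics/"+f,cv2.cvtColor(im,cv2.COLOR_RGB2BGR))
E
python3 - <<'E'
from h import *
np.set_printoptions(precision=1,suppress=True)
for n in("top","side"):
    im,D=optics.grab_frame(n); save(n+"0.png",im); np.savez(n+"0.npz",im=im,D=D)
    for k in("tbolt","knob_grip","slot_entry","bracket","stand","plate","bottle","beaker","tape"):
        for r in optics.place_of(n,k)[:4]:
            print(n,k,round(r["conf"],2),np.array(r["at"]),dep(n,r["at"],D))
print(env.state())
E
```

```text
top tbolt 0.63 [488.1 237.9] [ 469.2 -711.6    6.7]
top tbolt 0.54 [370.8 251.4] [ 416.6 -338.5   54.1]
top tbolt 0.41 [463.3 241.9] [ 454.9 -633.3    7.6]
top knob_grip 0.62 [469.2 241.4] [ 451.9 -631.6   66.4]
top knob_grip 0.61 [496.2 238.7] [ 461.7 -713.    66. ]
top knob_grip 0.39 [373.5 244.4] [ 436.  -343.1   79.5]
top slot_entry 0.55 [275.2 235.6] [462.5 -45.7   6.9]
top bracket 0.66 [176.5 236.2] [448.1 237.8  81.6]
top bracket 0.65 [250.4 236.9] [455.2  28.6  25.7]
top bracket 0.25 [365.9 242.7] [ 445.  -327.1   22. ]
top stand 0.6 [368.6 244.6] [ 436.3 -330.5   63.5]
top plate 0.72 [255.2 236.4] [458.7  16.4   7. ]
top bottle 0.56 [180.3 235.1] [452.1 228.8  74.8]
top beaker 0.96 [413.5 241.9] [ 452.  -478.3    3.6]
top beaker 0.2 [255.6 236.5] [458.4  15.1   7. ]
top tape 0.74 [153.5 232.3] [465.6 335.1  -0.6]
side tbolt 0.64 [370.2 353.3] [ 465.  -724.6    1. ]
side tbolt 0.56 [359.9 336.5] [ 458.1 -650.9    3.6]
side tbolt 0.45 [327.  279.9] [ 430.8 -364.7   24.9]
side knob_grip 0.6 [356.4 319.1] [ 449.  -645.4   55.1]
side knob_grip 0.52 [324.7 277. ] [ 428.7 -340.3   
[... 221 characters left out ...]
side plate 0.96 [312.  236.8] [452.7   1.1   8.8]
side plate 0.55 [337.5 303.1] [ 434.  -493.4   16.9]
side plate 0.35 [322.9 274.3] [ 425.7 -327.2   25.5]
side bottle 0.52 [300.  215.8] [446.5 230.    3. ]
side beaker 0.82 [336.1 301.8] [ 430.4 -491.1   20.4]
side tape 0.39 [300.5 207.9] [449.1 229.1  37.3]
{'time_s': 1.0, 'qpos': array([72.5, 18.3, 89.6, -0. , 72. , -1.1]), 'qvel': array([ 0. ,  0. , -0.1,  0.1,  0. ,  0.1]), 'effort': array([  0. , -41.2, -23.2,   0.1,   0. ,  -0. ]), 'ee_pos': array([161.6, 551.9, 214. ]), 'ee_rot': array([180. ,   0. , 163.7]), 'force': array([ 0.8, -0.2, -0. ]), 'torque': array([-0., -0.,  0.]), 'gripper_force': 0.0, 'gripper_width': 91.24613198537229}
```

Run:
```python
from h import *
a=np.load("top0.npz")["im"][170:310,130:530]; b=np.load("side0.npz")["im"][150:400,200:450]
a=cv2.resize(a,None,fx=2,fy=2,interpolation=cv2.INTER_CUBIC); b=cv2.resize(b,(300,300),interpolation=cv2.INTER_CUBIC)
c=np.zeros((580,800,3),np.uint8); c[:280]=a; c[280:,:300]=b
z=np.load("top0.npz")["im"][205:275,340:520]; z=cv2.resize(z,(490,190),interpolation=cv2.INTER_CUBIC); c[285:475,305:795]=z
save("c0.png",c)
```

```text
(no output)
```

View pics/c0.png

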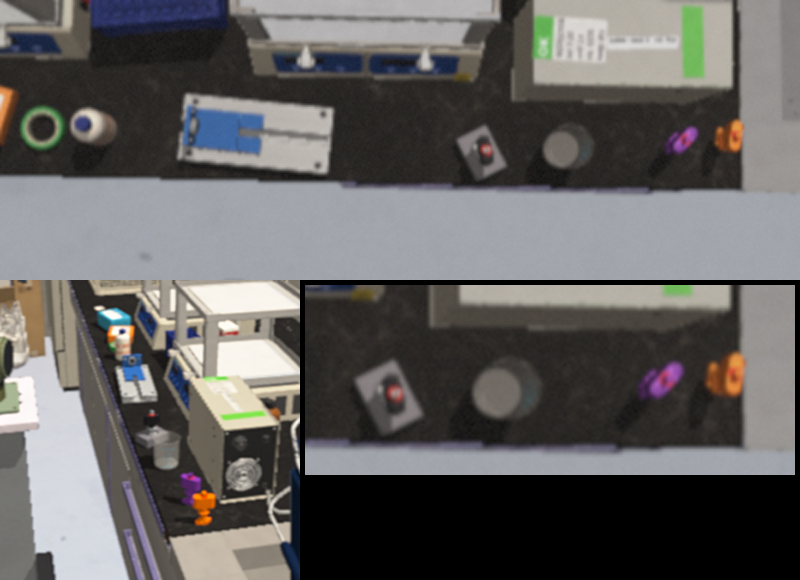

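Run:
```python
from h import *
np.set_printoptions(precision=0,suppress=True)
D=np.load("top0.npz")["D"]; K,R,t=cam("top")
v,u=np.mgrid[:480,:640]; P=np.stack([(u-K[0,2])/K[0,0],(v-K[1,2])/K[1,1],np.ones_like(u)],-1)*D[...,None]
W=(P-t)@R; ok=D>0
for y in range(-450,350,50):
    m=ok&(abs(W[...,1]-y)<25)
    print(y,[ (round(float(W[...,0][m&(W[...,2]>h)&(W[...,0]>480)].min(initial=9999)))) for h in(40,100,150,250,350)], 'maxz x<600',W[...,2][m&(W[...,0]<600)].max())
```

```text
-450 [520, 520, 520, 845, 845] maxz x<600 195.27229155309777
-400 [519, 519, 519, 846, 846] maxz x<600 195.50803666543564
-350 [556, 574, 846, 846, 846] maxz x<600 108.63562789654043
-300 [550, 575, 577, 577, 846] maxz x<600 331.2877830695037
-250 [545, 545, 577, 577, 846] maxz x<600 334.3414869207333
-200 [553, 574, 577, 577, 847] maxz x<600 332.4325891096623
-150 [555, 575, 576, 576, 846] maxz x<600 331.5807475939565
-100 [545, 545, 577, 577, 847] maxz x<600 332.2062393654929
-50 [546, 546, 576, 576, 847] maxz x<600 330.26304648541685
0 [556, 576, 577, 577, 847] maxz x<600 349.80384085294276
50 [623, 846, 846, 846, 846] maxz x<600 492.24017026457045
100 [480, 846, 846, 846, 846] maxz x<600 734.6127518157167
150 [614, 775, 847, 847, 847] maxz x<600 754.9412919181918
200 [608, 765, 844, 844, 844] maxz x<600 754.1861038661596
250 [481, 598, 598, 598, 843] maxz x<600 729.7922148613042
300 [573, 595, 597, 597, 9999] maxz x<600 707.4694068826001
```

Request:
send_rows:
  targets:
    - [[0,0,0,0.05,-0.25,0.15,-1],[0,0,0,0.12,-0.2,0.05,-1],[0,0,0,0.12,-0.2,0,-1],[0,0,0,0.12,-0.2,0,-1],[0,0,0,0.12,-0.2,0,-1],[0,0,0,0.12,-0.2,0,-1],[0,0,0,0.12,-0.2,0,-1],[0,0,0,0.12,-0.2,0,-1],[0,0,0,0.12,-0.2,0,-1],[0,0,0,0.1,-0.2,0,-1],[0,0,0,0.1,-0.2,0,-1],[0,0,0,0.1,-0.2,0,-1]]

```text
time_s: 2.2
ee_pos: [422.6, 67.8, 249.6]
ee_rot: [180.0, 0.0, 163.7]
force: [0.4, 0.1, 0.3]
gripper_width: 91.4
gripper_force: 0.0
```

```bash
cat >> h.py <<'E'
from scipy.spatial.transform import Rotation as Ro
def wpose():
    s=env.state(); T=np.eye(4); T[:3,:3]=Ro.from_euler("xyz",s["ee_rot"],degrees=True).as_matrix(); T[:3,3]=s["ee_pos"]
    return T@np.array(optics.camera_info("wrist")["mount"])
def wray(T,px):
    K=np.array(optics.camera_info("wrist")["camera_matrix"]); x=np.array([(px[0]-K[0,2])/K[0,0],(px[1]-K[1,2])/K[1,1]])
    th=np.hypot(*x); d=np.array([*(x/max(th,1e-9)*np.sin(th)),np.cos(th)]); return T[:3,3],T[:3,:3]@d
def w_at_z(T,px,z):
    o,d=wray(T,px); return o+d*(z-o[2])/d[2]
def wproj(T,X):
    K=np.array(optics.camera_info("wrist")["camera_matrix"]); c=T[:3,:3].T@(np.array(X)-T[:3,3]); r=np.hypot(c[0],c[1]); th=np.arctan2(r,c[2])
    return np.array([K[0,2]+K[0,0]*th*c[0]/r,K[1,2]+K[1,1]*th*c[1]/r])
# rectified overhead map: plane z, x range right->-y, up->+x
def ortho(T,im,z,cx,cy,half,px):
    n=int(2*half*px); g=np.zeros((n,n,2),np.float32)
    K=np.array(optics.camera_info("wrist")["camera_matrix"])
    j,i=np.meshgrid(np.arange(n),np.arange(n)); X=np.stack([cx+half-(i+.5)/px,cy+half-(j+.5)/px,np.full(i.shape,z)],-1)
    c=(X-T[:3,3])@T[:3,:3]; r=np.hypot(c[...,0],c[...,1]); th=np.arctan2(r,c[...,2])
    return cv2.remap(im,(K[0,2]+K[0,0]*th*c[...,0]/r).astype(np.float32),(K[1,2]+K[1,1]*th*c[...,1]/r).astype(np.float32),cv2.INTER_LINEAR)
def look(tag,names,z):
    T=wpose(); im,D=optics.grab_frame("wrist"); np.savez(tag+".npz",im=im,D=D,T=T)
    for k in names:
        for r in optics.place_of("wrist",k)[:3]: print(k,round(r["conf"],2),np.round(r["at"],1),np.round(w_at_z(T,r["at"],z[k]),1))
    return T,im,D
E
python3 - <<'E'
from h import *
T,im,D=look("w1",["plate","slot_entry","bracket"],dict(plate=0,slot_entry=22,bracket=22))
c=np.zeros((600,800,3),np.uint8); c[:360,:480]=cv2.resize(im,(480,360))
o=ortho(T,im,22,458,16,150,2); c[:,200:]=0; c[:600,200:]=cv2.resize(o,(600,600)); c[:150,:200]=cv2.resize(im,(200,150)); save("w1.png",c)
E
```

```text
plate 0.74 [281.8 239.6] [450.3   9.3   0. ]
slot_entry 0.65 [233.4 259.8] [452.1 -48.7  22. ]
slot_entry 0.37 [282.9 240.6] [446.4  14.3  22. ]
```

View pics/w1.png

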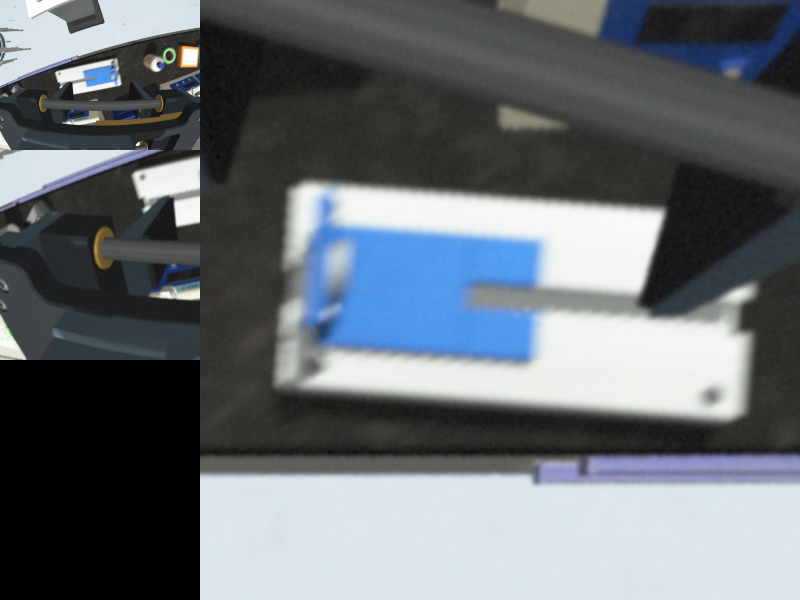

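Request:
send_rows:
  targets:
    - [[0,0,0,0,-0.25,0,-1],[0,0,0,0,-0.25,0,-1],[0,0,0,0,-0.25,0,-1],[0,0,0,0,-0.25,0,-1],[0,0,0,0,-0.25,0,-1],[0,0,0,0,-0.25,0,-1],[0,0,0,0,-0.25,-0.1,-1],[0,0,0,0,-0.2,-0.1,-1],[0,0,0,0,0,0,-1]]

```text
time_s: 3.3
ee_pos: [421.5, -318.2, 207.8]
ee_rot: [179.9, -0.2, 163.6]
force: [-0.6, 0.8, -0.3]
gripper_width: 91.1
gripper_force: 0.0
```

Run:
```python
from h import *
T,im,D=look("w2",["stand","knob_grip","tbolt"],dict(stand=0,knob_grip=64,tbolt=10))
print(T[:3,3])
c=np.zeros((600,800,3),np.uint8); o=ortho(T,im,75,436,-336,50,6); c[:,200:]=o; c[:150,:200]=cv2.resize(im,(200,150)); save("w2.png",c)
```

```text
stand 0.78 [305.3 229.4] [ 434.4 -341.1    0. ]
knob_grip 0.56 [304.4 244.3] [ 432.6 -338.4   64. ]
knob_grip 0.56 [310.2 228.1] [ 419.9 -329.2   64. ]
tbolt 0.64 [305.7 228.6] [ 431.4 -339.3   10. ]
[ 348.0196141  -296.75806847  379.73976126]
```

View pics/w2.png

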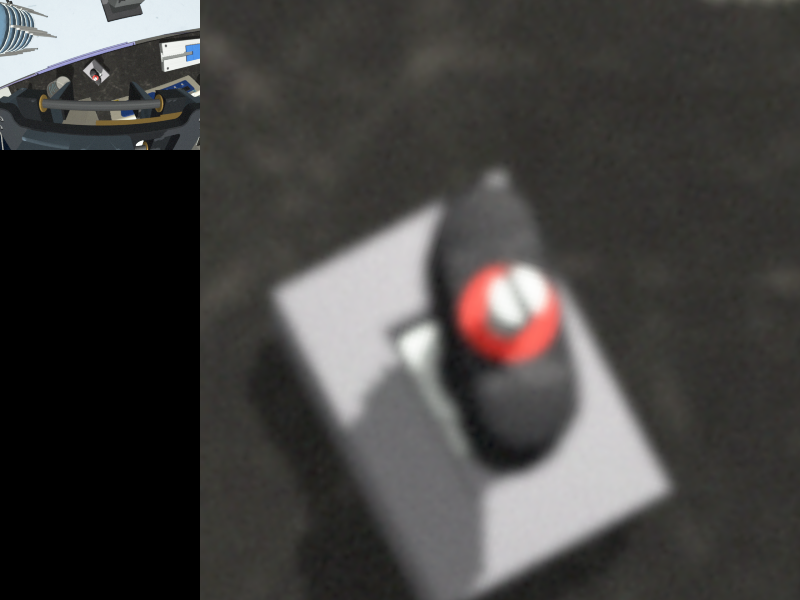

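Request:
send_rows:
  targets:
    - [[0,0,0.076,0.015,-0.024,0,-1],[0,0,0.076,0.015,-0.024,0,-1],[0,0,0.076,0.015,-0.024,-0.1,-1],[0,0,0.076,0.015,-0.024,-0.1,-1],[0,0,0,0,0,-0.1,-1],[0,0,0,0,0,-0.1,-1],[0,0,0,0,0,0,-1],[0,0,0,0,0,0,-1]]
  grip_force: 40

```text
time_s: 4.3
ee_pos: [434.8, -335.0, 131.9]
ee_rot: [-180.0, 0.1, -168.8]
force: [-0.1, -0.7, 0.7]
gripper_width: 91.1
gripper_force: 0.0
```

Run:
```python
from h import *
s=env.state(); print(s["qpos"],s["ee_pos"],s["ee_rot"])
T,im,D=look("w3",["knob_grip"],dict(knob_grip=62))
c=np.zeros((600,800,3),np.uint8); o=ortho(T,im,75,433.5,-337.5,50,6); c[:,200:]=o; c[:150,:200]=cv2.resize(im,(200,150)); save("w3.png",c)
```

```text
[-3.88222253e+01  1.97099664e+01  1.00216836e+02  1.58098370e-02
  6.00071287e+01 -1.39981029e+02] [ 434.82968939 -335.02616192  131.88740168] [-1.79958214e+02  5.29774917e-02 -1.68849072e+02]
knob_grip 0.7 [314.9 248.7] [ 434.2 -340.5   62. ]
```

View pics/w3.png

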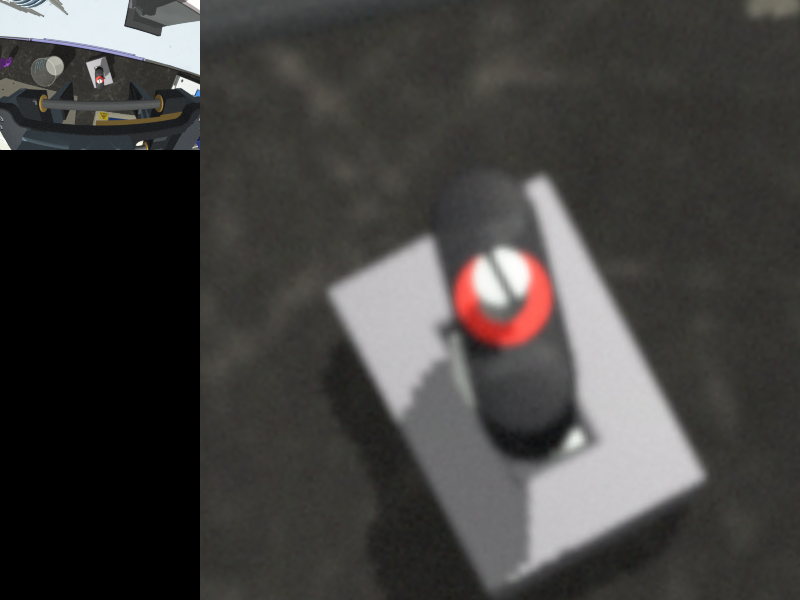

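Request:
send_rows:
  targets:
    - [[0,0,0.022,-0.005,-0.016,-0.1,-1],[0,0,0,0,0,-0.1,-1],[0,0,0,0,0,-0.1,-1],[0,0,0,0,0,-0.1,-1],[0,0,0,0,0,-0.045,-1],[0,0,0,0,0,0,-1],[0,0,0,0,0,0,1],[0,0,0,0,0,0,1],[0,0,0,0,0,0,1],[0,0,0,0,0,0,1],[0,0,0,0,0,0,1],[0,0,0,0,0,0,1]]
  grip_force: 40

```text
time_s: 5.6
ee_pos: [433.0, -339.3, 41.9]
ee_rot: [-180.0, 0.0, -167.0]
force: [0.9, -0.5, -0.7]
gripper_width: 46.0
gripper_force: 0.0
```

Request:
send_rows:
  targets:
    - [[0,0,0,0,0,0,1],[0,0,0,0,0,0,1],[0,0,0,0,0,0,1],[0,0,0,0,0,0,1],[0,0,0,0,0,0,1],[0,0,0,0,0,0,1],[0,0,0,0,0,0,1]]

```text
time_s: 6.3
ee_pos: [433.0, -339.2, 41.7]
ee_rot: [180.0, -0.0, -167.0]
force: [0.1, 0.3, -0.2]
gripper_width: 17.8
gripper_force: 40.0
```

Request:
send_rows:
  targets:
    - [[0,0,0,0,0,0.05,1],[0,0,0,0,0,0.1,1],[0,0,0,0,0,0.15,1],[0,0,0,0,0,0.15,1],[0,0,-0.095,0,0.05,0,1],[0,0,-0.095,0,0.1,0,1],[0,0,-0.095,0.01,0.15,0,1],[0,0,-0.095,0.01,0.15,0,1],[0,0,-0.095,0.01,0.15,0,1],[0,0,-0.095,0.01,0.15,0,1],[0,0,-0.095,0.01,0.15,0,1],[0,0,-0.095,0.01,0.15,0,1]]

```text
time_s: 7.5
ee_pos: [444.7, -128.0, 132.2]
ee_rot: [180.0, 0.0, 124.3]
force: [-0.9, -0.4, -3.0]
gripper_width: 17.9
gripper_force: 40.0
```

Request:
send_rows:
  targets:
    - [[0,0,-0.095,0.01,0.15,0,1],[0,0,-0.095,0.01,0.15,0,1],[0,0,-0.095,0.01,0.1,0,1],[0,0,-0.095,0.01,0.07,0,1],[0,0,-0.095,0.01,0.03,0,1],[0,0,-0.095,0.01,0,0,1],[0,0,-0.016,0,0,0,1],[0,0,0,0,0,0,1],[0,0,0,0,0,0,1]]

```text
time_s: 8.4
ee_pos: [456.8, -29.4, 131.9]
ee_rot: [-180.0, 0.0, 72.0]
force: [0.3, 0.1, -2.6]
gripper_width: 17.8
gripper_force: 40.0
```

Run:
```python
from h import *
s=env.state(); print(s["qpos"],s["ee_pos"],s["ee_rot"],s["time_s"],s["gripper_width"])
T,im,D=look("w4",["slot_entry","bracket","plate"],dict(slot_entry=22,bracket=22,plate=0))
print(T[:3,3])
im2,D2=optics.grab_frame("top"); np.savez("top4.npz",im=im2,D=D2)
c=np.zeros((600,800,3),np.uint8); o=ortho(T,im,22,456,0,100,3); c[:,200:]=o; c[:150,:200]=cv2.resize(im,(200,150)); c[150:350,:200]=cv2.resize(im2[205:265,240:300],(200,200),interpolation=cv2.INTER_CUBIC); save("w4.png",c)
```

```text
[-5.11980007e+00  1.20924338e+01  1.11452967e+02 -5.17645176e-03
  5.64587658e+01  1.29030204e+01] [456.77227901 -29.40426369 131.87041055] [-1.79996901e+02  5.13590926e-03  7.19800400e+01] 8.4 17.836119467298754
slot_entry 0.85 [323.8 255.8] [451.5 -45.1  22. ]
bracket 0.76 [298.4 159. ] [456.9  33.7  22. ]
bracket 0.72 [306.2 185.1] [456.2  12.9  22. ]
plate 0.75 [302.7 185.5] [451.5  11.1   0. ]
[480.25755143  43.89622506 303.47308853]
```

View pics/w4.png

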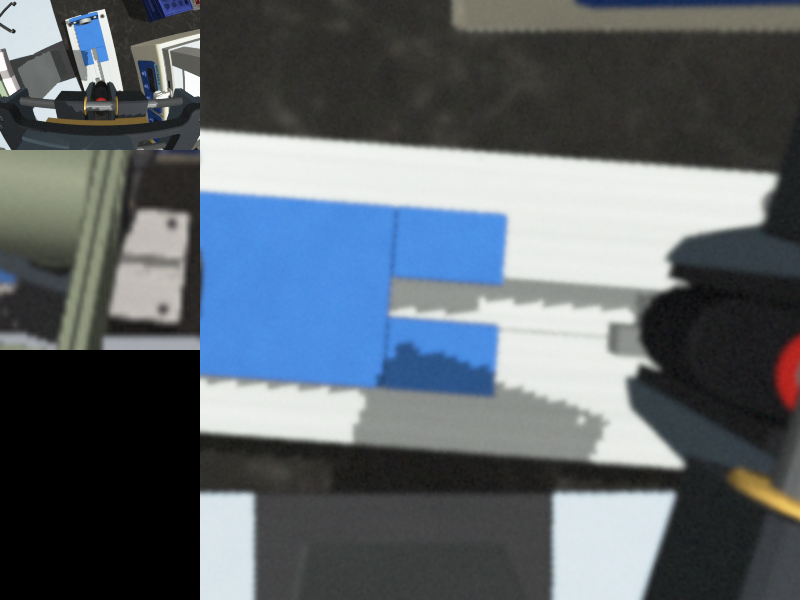

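Run:
```python
from h import *
z=np.load("w4.npz"); im,T=z["im"],z["T"]
h=cv2.cvtColor(im,cv2.COLOR_RGB2HSV); m=((h[...,0]<8)|(h[...,0]>172))&(h[...,1]>150)&(h[...,2]>90)
n,l,st,ce=cv2.connectedComponentsWithStats(m.astype(np.uint8)); i=1+np.argmax(st[1:,4]); print(st[i],ce[i])
print(w_at_z(T,(st[i][0]+st[i][2]/2-.5,st[i][1]+st[i][3]/2-.5),163.7), "tcp",env.state()["ee_pos"])
p=wproj(T,[456.8,-29.4,100]); print("head centre px",p,"ring pred",wproj(T,[456.8,-29.4,163.7]))
a,b=int(p[0]),int(p[1]); c1=cv2.resize(im[b-60:b+40,a-60:a+60],(720,600),interpolation=cv2.INTER_CUBIC); save("w4c.png",c1); print(a,b)
```

```text
[308 313  32  10 222] [323.2972973 317.7027027]
[457.35511988 -26.42859411 163.7       ] tcp [456.91947344 -29.34285297 131.75036573]
head centre px [324.22697359 271.00739743] ring pred [324.41420234 323.67186052]
324 271
```

View pics/w4c.png

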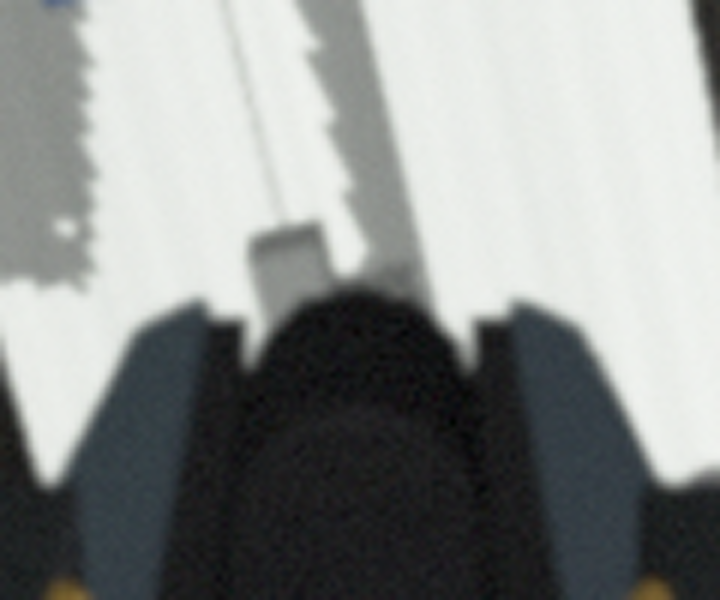

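Run:
```python
from h import *
T=np.load("w4.npz")["T"]
q=lambda c,r:(264+(c+.5)/6-.5,211+(r+.5)/6-.5)
A=[w_at_z(T,q(*p),z) for p,z in(((252,250),108.2),((326,238),108.2),((250,238),100.2),((320,226),100.2),((268,330),108.2))]
for a in A: print(np.round(a,1))
mid=(A[0]+A[1])/2; d=A[0]-A[1]; print(np.linalg.norm(d),"width dir",np.degrees(np.arctan2(d[1],d[0]))); d=A[0]-A[4]; print("side dir",np.degrees(np.arctan2(d[1],d[0])))
ax=np.array([456.8,-29.4]); m=mid[:2]; print("axis->end",m-ax,np.degrees(np.arctan2(*(m-ax)[::-1])))
```

```text
[451.4 -12.8 108.2]
[458.2 -13.7 108.2]
[450.4 -13.9 100.2]
[457.1 -14.8 100.2]
[450.3 -20.6 108.2]
6.917070951616283 width dir 171.71244828090013
side dir 81.99470158928015
axis->end [-2.01907025 16.15111025] 97.12565018546786
```

Request:
send_rows:
  targets:
    - [[0,0,0.014,-0.0245,-0.053,-0.05,1],[0,0,0,0,0,-0.1,1],[0,0,0,0,0,-0.1,1],[0,0,0,0,0,-0.08,1],[0,0,0,0,0,-0.04,1],[0,0,0,0,0,0,1],[0,0,0,0,0,0,1]]

```text
time_s: 9.35
ee_pos: [452.6, -39.9, 58.2]
ee_rot: [179.9, -0.0, 73.1]
force: [0.5, 0.4, -2.3]
gripper_width: 17.9
gripper_force: 40.0
```

Run:
```python
from h import *
s=env.state(); print(s["ee_pos"],s["ee_rot"],s["time_s"],s["force"],s["torque"])
T,im,D=look("w5",["slot_entry","bracket"],dict(slot_entry=22,bracket=22))
p=wproj(T,[*s["ee_pos"][:2],26]); print(p,T[:3,3])
a,b=int(p[0]),int(p[1]); c1=cv2.resize(im[b-60:b+40,a-60:a+60],(720,600),interpolation=cv2.INTER_CUBIC); save("w5c.png",c1); print(a,b)
```

```text
[452.64843576 -39.90033225  58.22084537] [ 1.79942692e+02 -9.60033600e-03  7.31483549e+01] 9.35 [ 0.47558582  0.38329244 -2.33711118] [-0.14772005  0.04227883  0.01282345]
bracket 0.78 [296.  148.7] [458.   31.9  22. ]
bracket 0.35 [323.2 311.4] [443.8 -67.2  22. ]
[324.11416261 270.84607233] [474.45070785  33.88098391 229.84323949]
324 270
```

View pics/w5c.png

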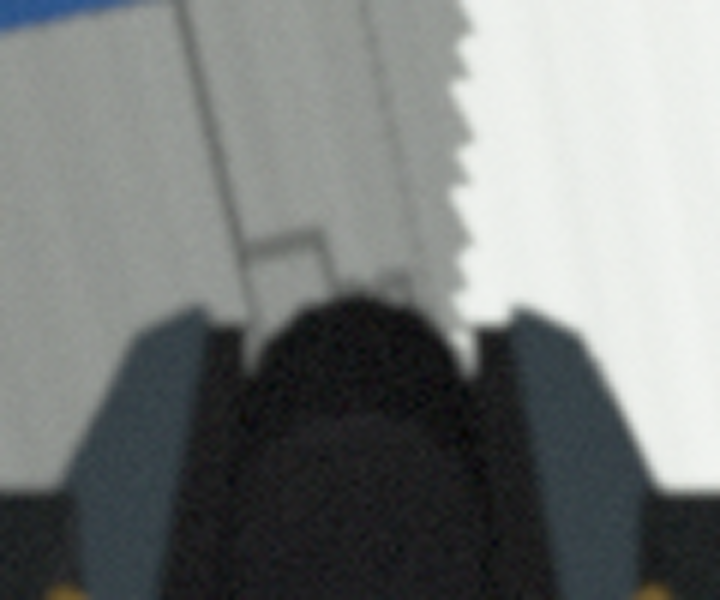

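Run:
```python
from h import *
T=np.load("w5.npz")["T"]
q=lambda c,r:(264+(c+.5)/6-.5,210+(r+.5)/6-.5)
d=lambda a,b:np.degrees(np.arctan2(b[1]-a[1],b[0]-a[0]))
L=[w_at_z(T,q(*p),22) for p in((240,240),(180,0))]; R=[w_at_z(T,q(*p),22) for p in((412,240),(363,0))]
print("slotL",L,d(*L)); print("slotR",R,d(*R))
H=[w_at_z(T,q(*p),34.5) for p in((258,340),(245,255),(322,238),(412,275))]; print("head",np.round(H,1),d(H[0],H[1]),d(H[1],H[2])+90)
u=np.array([np.cos(np.radians(85.73)),np.sin(np.radians(85.73))]); n=np.array([u[1],-u[0]])
for nm,p in(("L",L[0]),("L2",L[1]),("R",R[0]),("R2",R[1]),("h0",H[0]),("hl",H[1]),("hr",H[3]),("tcp",np.array([452.65,-39.9]))): print(nm,round(float(n@p[:2]),2))
```

```text
slotL [array([444.53569707, -25.12477669,  22.        ]), array([446.28343704,  -0.68886885,  22.        ])] 85.90897579608219
slotR [array([460.62805901, -29.98397622,  22.        ]), array([462.93639416,  -5.7601024 ,  22.        ])] 84.55662183752814
head [[445.  -31.4  34.5]
 [446.3 -23.1  34.5]
 [453.6 -23.6  34.5]
 [460.5 -29.4  34.5]] 80.60062640404252 86.22495161447016
L 445.17
L2 445.1
R 461.58
R2 462.08
h0 446.07
hl 446.82
hr 461.41
tcp 454.36
```

Request:
send_rows:
  targets:
    - [[0,0,0,-0.0035,0,0,1],[0,0,0,0,0,-0.015,1],[0,0,0,0,0,-0.01,1],[0,0,0,0,0,-0.01,1],[0,0,0,0,0,0,1]]

```text
time_s: 10.0
ee_pos: [451.1, -39.8, 50.4]
ee_rot: [-180.0, 0.0, 73.1]
force: [-0.6, 0.0, -2.6]
gripper_width: 17.8
gripper_force: 40.0
```

Request:
send_rows:
  targets:
    - [[0,0,0,0,0,-0.01,1],[0,0,0,0,0,-0.01,1],[0,0,0,0,0,-0.01,1],[0,0,0,0,0,-0.01,1],[0,0,0,0,0,-0.01,1],[0,0,0,0,0,0,1],[0,0,0,0,0,0,1]]

```text
time_s: 10.7
ee_pos: [451.4, -39.8, 40.7]
ee_rot: [180.0, 0.0, 73.1]
force: [0.4, 0.8, -2.0]
gripper_width: 17.7
gripper_force: 40.0
```

Request:
send_rows:
  targets:
    - [[0,0,0,0,0,-0.005,1],[0,0,0,0,0,-0.004,1],[0,0,0,0,0,0,1],[0,0,0,0,0,0,1]]

```text
time_s: 11.1
ee_pos: [451.4, -39.8, 39.0]
ee_rot: [180.0, 0.0, 73.1]
force: [0.4, -0.4, -2.5]
gripper_width: 17.7
gripper_force: 40.0
```

Request:
send_rows:
  targets:
    - [[0,0,0,0.001,0.015,0,1],[0,0,0,0.0019,0.025,0,1],[0,0,0,0.0019,0.025,0,1],[0,0,0,0.0019,0.025,0,1],[0,0,0,0.0019,0.025,0,1],[0,0,0,0.0019,0.025,0,1],[0,0,0,0.0019,0.025,0,1],[0,0,0,0.0019,0.025,0,1],[0,0,0,0.0012,0.015,0,1],[0,0,0,0,0,0,1]]

```text
time_s: 12.1
ee_pos: [454.5, 1.5, 39.0]
ee_rot: [180.0, -0.0, 73.2]
force: [0.3, 0.2, -1.9]
gripper_width: 17.7
gripper_force: 40.0
```

Request:
send_rows:
  targets:
    - [[0,0,0,0.0015,0.02,0,1],[0,0,0,0.0015,0.02,0,1],[0,0,0,0.0015,0.02,0,1],[0,0,0,0.0015,0.02,0,1],[0,0,0,0.0007,0.01,0,1],[0,0,0,0,0,0,1],[0,0,0,0,0,0,1]]

```text
time_s: 12.8
ee_pos: [455.8, 19.2, 38.9]
ee_rot: [180.0, 0.0, 73.2]
force: [-0.5, 0.2, -2.6]
gripper_width: 17.8
gripper_force: 40.0
```

Now creep toward the closed end.

Request:
send_rows:
  targets:
    - [[0,0,0,0.0007,0.01,0,1],[0,0,0,0.0007,0.01,0,1],[0,0,0,0.0004,0.005,0,1],[0,0,0,0.0004,0.005,0,1],[0,0,0,0.0004,0.005,0,1],[0,0,0,0,0,0,1],[0,0,0,0,0,0,1]]

```text
time_s: 13.5
ee_pos: [456.4, 26.2, 39.0]
ee_rot: [180.0, 0.0, 73.1]
force: [-0.3, -0.5, -1.9]
gripper_width: 17.9
gripper_force: 40.0
```

Run:
```python
from h import *
s=env.state(); print(s["ee_pos"],s["time_s"],s["force"],s["torque"])
T,im,D=look("w6",["bracket"],dict(bracket=22))
p=wproj(T,[*s["ee_pos"][:2],28]); a,b=int(p[0]),int(p[1]); c1=cv2.resize(im[b-60:b+40,a-60:a+60],(720,600),interpolation=cv2.INTER_CUBIC); save("w6c.png",c1); print(a,b)
```

```text
[456.38838124  26.18117802  38.96030409] 13.5 [-0.25839162 -0.47292801 -1.92443718] [-0.15199744  0.06220096  0.00984025]
bracket 0.6 [322.9 268.6] [457.8  33.1  22. ]
324 284
```

View pics/w6c.png

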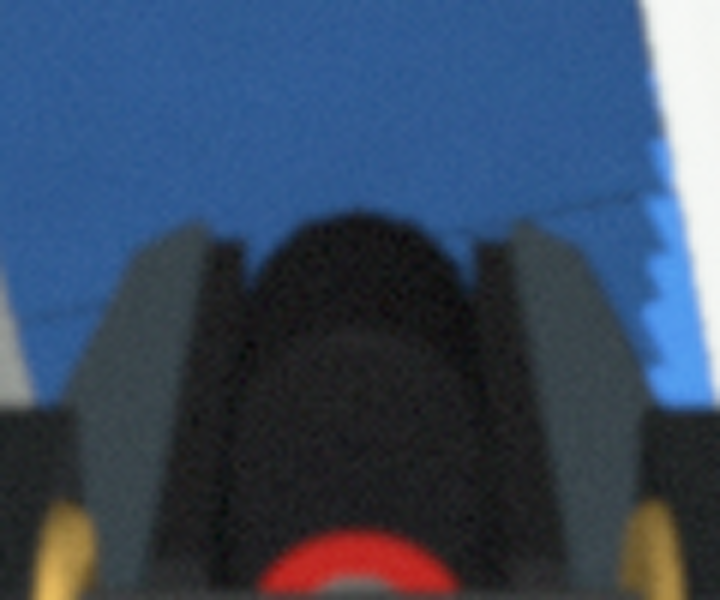

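Run:
```python
from h import *
T=np.load("w6.npz")["T"]
for c,r in((360,253),(40,320),(640,195)): print(w_at_z(T,(264+(c+.5)/6-.5,224+(r+.5)/6-.5),28))
```

```text
[459.20871201  36.68252782  28.        ]
[430.22569023  38.72415003  28.        ]
[483.97764789  34.70838193  28.        ]
```

Request:
send_rows:
  targets:
    - [[0,0,0,0.0002,0.0025,0,1],[0,0,0,0.0002,0.0025,0,1],[0,0,0,0.0002,0.0025,0,1],[0,0,0,0.0002,0.0025,0,1],[0,0,0,0,0,0,1],[0,0,0,0,0,0,1]]

```text
time_s: 14.2
ee_pos: [456.5, 28.2, 39.0]
ee_rot: [180.0, 0.0, 73.1]
force: [0.3, -0.1, -2.7]
gripper_width: 18.3
gripper_force: 40.0
```

Request:
send_rows:
  targets:
    - [[0,0,0,0.0002,0.0025,0,1],[0,0,0,0.0002,0.0025,0,1],[0,0,0,0.0002,0.0025,0,1],[0,0,0,0.0002,0.0025,0,1],[0,0,0,0,0,0,1],[0,0,0,0,0,0,1]]

```text
time_s: 14.8
ee_pos: [456.7, 30.2, 39.0]
ee_rot: [180.0, 0.0, 73.1]
force: [0.9, -0.1, -2.9]
gripper_width: 17.5
gripper_force: 40.0
```

Request:
send_rows:
  targets:
    - [[0,0,0,0.0002,0.0025,0,1],[0,0,0,0.0002,0.0025,0,1],[0,0,0,0,0,0,1]]

```text
time_s: 15.1
ee_pos: [456.8, 31.2, 39.0]
ee_rot: [180.0, -0.0, 73.1]
force: [-0.3, -0.0, -2.7]
gripper_width: 17.9
gripper_force: 40.0
```

Request:
send_rows:
  targets:
    - [[0,0,0,0.0002,0.0025,0,1],[0,0,0,0.0002,0.0025,0,1],[0,0,0,0,0,0,1]]

```text
time_s: 15.4
ee_pos: [456.9, 32.2, 39.0]
ee_rot: [180.0, 0.0, 73.2]
force: [-0.5, 0.4, -1.9]
gripper_width: 17.7
gripper_force: 40.0
```

Request:
send_rows:
  targets:
    - [[0,0,0,0.0002,0.0025,0,1],[0,0,0,0,0,0,1]]

```text
time_s: 15.6
ee_pos: [456.9, 32.3, 39.0]
ee_rot: [180.0, 0.0, 73.2]
force: [0.0, -2.0, -2.1]
gripper_width: 17.8
gripper_force: 40.0
```

Request:
send_rows:
  targets:
    - [[0,0,0,0.0002,0.0025,0,1],[0,0,0,0,0,0,1]]

```text
time_s: 15.8
ee_pos: [456.9, 32.5, 38.9]
ee_rot: [180.0, 0.1, 73.2]
force: [0.1, -5.6, -2.6]
gripper_width: 17.9
gripper_force: 40.0
```

Request:
send_rows:
  targets:
    - [[0,0,0,0.0002,0.0025,0,1],[0,0,0,0,0,0,1]]

```text
time_s: 16.0
ee_pos: [456.8, 32.8, 38.9]
ee_rot: [180.0, 0.1, 73.2]
force: [-0.1, -5.9, -2.9]
gripper_width: 18.1
gripper_force: 40.0
```

Request:
send_rows:
  targets:
    - [[0,0,0,-0.0004,-0.006,0,1],[0,0,0,0,0,0,1],[0,0,-0.04,0,0,0,1],[0,0,-0.08,0,0,0,1],[0,0,-0.08,0,0,0,1],[0,0,-0.08,0,0,0,1],[0,0,-0.08,0,0,0,1],[0,0,-0.08,0,0,0,1],[0,0,-0.04,0,0,0,1],[0,0,0,0,0,0,1]]

```text
time_s: 17.0
ee_pos: [456.5, 32.3, 38.9]
ee_rot: [-180.0, 0.0, 30.0]
force: [0.1, -2.5, -2.7]
gripper_width: 17.9
gripper_force: 40.0
```

Run:
```python
from h import *
s=env.state(); print(s["qpos"],s["ee_pos"],s["ee_rot"],s["time_s"],s["force"],s["torque"])
```

```text
[ 2.62601955e+00  1.92175555e+01  1.18311182e+02 -2.99483102e-02
  4.25126229e+01  6.26808444e+01] [456.52925534  32.33203034  38.85892109] [-1.79998982e+02  4.60313230e-02  2.99672586e+01] 17.0 [ 0.06154003 -2.53242946 -2.73551268] [-0.70432452  0.148823   -0.00532333]
```

Request:
send_rows:
  targets:
    - [[0,0,-0.04,-0.0002,-0.0025,0,1],[0,0,-0.08,0,0,0,1],[0,0,-0.08,0,0,0,1],[0,0,-0.08,0,0,0,1],[0,0,-0.08,0,0,0,1],[0,0,-0.06,0,0,0,1],[0,0,-0.04,0,0,0,1],[0,0,0,0,0,0,1]]

```text
time_s: 17.8
ee_pos: [457.4, 31.8, 39.1]
ee_rot: [180.0, -0.1, -11.4]
force: [1.0, -3.8, -3.4]
gripper_width: 18.1
gripper_force: 40.0
```

Run:
```python
from h import *
s=env.state(); print(s["qpos"][5],s["ee_pos"],s["ee_rot"],s["time_s"],s["force"],s["torque"])
```

```text
103.94663738380247 [457.35195857  31.82383083  39.05988815] [ 1.79988805e+02 -6.31290233e-02 -1.13560671e+01] 17.8 [ 0.98420322 -3.82899344 -3.38453744] [-0.83815602 -0.01050935 -0.01884957]
```

Request:
send_rows:
  targets:
    - [[0,0,-0.06,0,-0.002,0,1],[0,0,-0.06,0,0,0,1],[0,0,0,0,0,0,1]]

```text
time_s: 18.1
ee_pos: [457.8, 31.6, 39.2]
ee_rot: [-180.0, -0.1, -22.1]
force: [1.6, -2.5, -2.1]
gripper_width: 17.8
gripper_force: 40.0
```

Request:
send_rows:
  targets:
    - [[0,0,-0.06,0,0,-0.0015,1],[0,0,-0.06,0,0,-0.0015,1],[0,0,0,0,0,0,1]]

```text
time_s: 18.4
ee_pos: [457.9, 31.5, 38.7]
ee_rot: [-179.9, -0.1, -32.9]
force: [1.7, -4.9, -2.6]
gripper_width: 17.5
gripper_force: 40.0
```

Run:
```python
from h import *
s=env.state(); print(s["qpos"][5],s["ee_pos"],s["ee_rot"],s["time_s"],s["force"],s["torque"])
```

```text
125.38766513093009 [457.90892967  31.45095447  38.65283221] [-1.79945874e+02 -1.16851050e-01 -3.28513618e+01] 18.4 [ 1.67566471 -4.93992973 -2.58826665] [-0.85312045 -0.32508132  0.05197379]
```

Request:
send_rows:
  targets:
    - [[0,0,-0.06,-0.002,-0.004,-0.002,1],[0,0,-0.06,0,0,-0.002,1],[0,0,-0.06,0,0,-0.002,1],[0,0,0,0,0,0,1]]

```text
time_s: 18.8
ee_pos: [457.8, 31.0, 37.6]
ee_rot: [-179.9, -0.1, -49.0]
force: [3.4, -1.3, -1.9]
gripper_width: 17.5
gripper_force: 40.0
```

Run:
```python
from h import *
s=env.state(); print(s["qpos"][5],s["ee_pos"],s["ee_rot"],s["time_s"],s["force"],s["torque"])
```

```text
141.45308453180016 [457.75601441  31.02812324  37.56842234] [-1.79863532e+02 -8.49939811e-02 -4.90457003e+01] 18.8 [ 3.35577336 -1.31975029 -1.94374608] [-0.42522794 -0.48585002  0.02543507]
```

Request:
send_rows:
  targets:
    - [[0,0,0,0,0,0,0],[0,0,0,0,0,0,0],[0,0,0,0,0,0,0],[0,0,0,0,0,0,0],[0,0,0,0,0,0,0],[0,0,0,0,0,0,0]]

```text
time_s: 19.4
ee_pos: [456.3, 30.8, 37.1]
ee_rot: [180.0, 0.0, -49.2]
force: [0.2, 0.7, 1.4]
gripper_width: 45.7
gripper_force: 0.0
```

Request:
send_rows:
  targets:
    - [[0,0,0,0.002,0.0035,0.1,0],[0,0,0,0,0,0.2,0],[0,0,0.09,0,0,0.05,0],[0,0,0.095,0,0,0,0],[0,0,0.095,0,0,0,0],[0,0,0.095,0,0,0,0],[0,0,0.095,0,0,0,0],[0,0,0.095,0,0,0,0],[0,0,0.095,0,0,0,0],[0,0,0.095,0,0,0,0],[0,0,0.095,0,0,0,0],[0,0,0.095,0,0,0,0]]

```text
time_s: 20.6
ee_pos: [456.7, 31.5, 107.1]
ee_rot: [-180.0, 0.0, 36.2]
force: [-0.2, 0.1, -0.0]
gripper_width: 45.6
gripper_force: 0.0
```

Request:
send_rows:
  targets:
    - [[0,0,0.095,0,0,0,0],[0,0,0.095,0,0,0,0],[0,0,0.095,0,0,0,0],[0,0,0.095,0,0,0,0],[0,0,0.095,0,0,0,0],[0,0,0.095,0,0,0,0],[0,0,0.095,0,0,0,0],[0,0,0.095,0,0,0,0],[0,0,0.095,0,0,0,0],[0,0,0.095,0,0,0,0],[0,0,0.095,0,0,0,0],[0,0,0,0,0,0,0]]

```text
time_s: 21.8
ee_pos: [456.7, 31.5, 107.1]
ee_rot: [-180.0, -0.0, 129.8]
force: [0.2, 1.3, 0.1]
gripper_width: 45.5
gripper_force: 0.0
```

Run:
```python
from h import *
s=env.state(); print(s["qpos"][5],s["ee_pos"],s["ee_rot"],s["time_s"],s["force"],s["torque"])
T=wpose(); im,D=optics.grab_frame("wrist")
print(T[:3,3]); c=np.zeros((600,800,3),np.uint8); c[:,200:]=ortho(T,im,68,457,31.5,50,6); c[:150,:200]=cv2.resize(im,(200,150)); save("w7.png",c)
```

```text
-37.3382118631534 [456.70833221  31.47229645 107.10803321] [-1.79995551e+02 -1.13890633e-02  1.29831350e+02] 21.8 [0.18866097 1.28001848 0.09882592] [-0.05923875 -0.01967321  0.0230503 ]
[407.0814251   90.65325096 278.73291791]
```

View pics/w7.png

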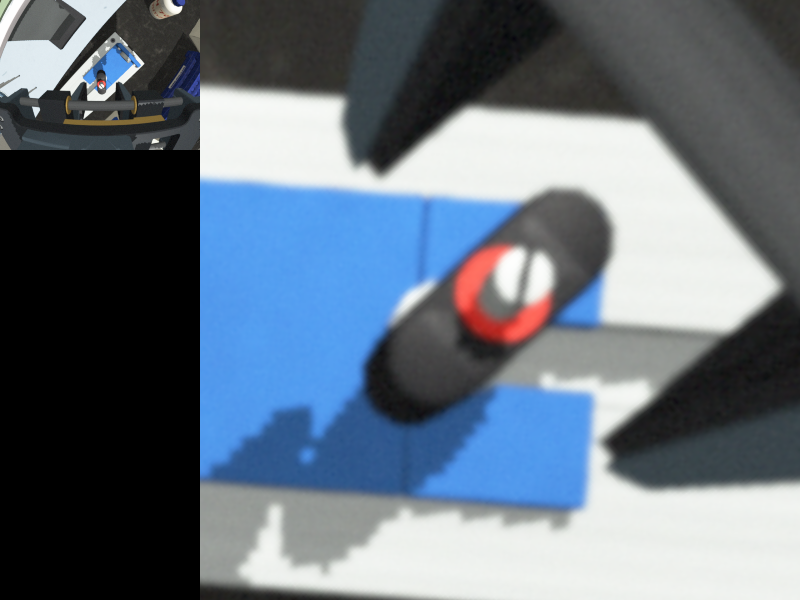

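Request:
send_rows:
  targets:
    - [[0,0,0,0,0,-0.15,0],[0,0,0,0,0,-0.1,0],[0,0,0,0,0,-0.08,0],[0,0,0,0,0,-0.02,0],[0,0,0,0,0,0,0],[0,0,0,0,0,0,1],[0,0,0,0,0,0,1],[0,0,0,0,0,0,1],[0,0,0,0,0,0,1],[0,0,0,0,0,0,1],[0,0,0,0,0,0,1],[0,0,0,0,0,0,1]]
  grip_force: 55

```text
time_s: 23.05
ee_pos: [457.3, 31.5, 37.5]
ee_rot: [180.0, 0.0, 129.8]
force: [0.2, -0.2, 3.7]
gripper_width: 17.3
gripper_force: 55.0
```

Run:
```python
from h import *
s=env.state(); print(s["qpos"][5],s["ee_pos"],s["ee_rot"],s["time_s"],s["force"],s["torque"],s["gripper_width"])
```

```text
-37.34611824069195 [457.25525107  31.48736779  37.49125945] [1.79951418e+02 3.44078015e-02 1.29843750e+02] 23.05 [ 0.21194235 -0.23408974  3.7270431 ] [-0.02250616 -0.04095534  0.06391079] 17.280507623054724
```

Request:
send_rows:
  targets:
    - [[0,0,-0.06,0,0,-0.001,1],[0,0,-0.06,0,0,-0.0019,1],[0,0,-0.06,0,0,-0.0019,1],[0,0,0,0,0,0,1]]

```text
time_s: 23.45
ee_pos: [457.3, 31.5, 36.4]
ee_rot: [179.9, 0.0, 113.6]
force: [-0.3, -0.3, 3.0]
gripper_width: 17.8
gripper_force: 55.0
```

```bash
cat > s.py <<'E'
from h import *
s=env.state(); print(np.round(s["qpos"][5],1),np.round(s["ee_pos"],1),np.round(s["ee_rot"],1),s["time_s"],np.round(s["force"],1),np.round(s["torque"],3),round(s["gripper_width"],1))
E
python3 s.py
```

```text
-21.1 [457.3  31.5  36.4] [179.9   0.  113.6] 23.45 [-0.3 -0.3  3. ] [-0.045 -0.173 -0.037] 17.8
```

Request:
send_rows:
  targets:
    - [[0,0,-0.06,0,0,-0.0015,1],[0,0,-0.06,0,0,-0.0019,1],[0,0,0,0,0,0,1]]

```text
time_s: 23.75
ee_pos: [457.4, 31.5, 35.7]
ee_rot: [179.9, 0.0, 103.0]
force: [1.2, -1.0, 2.6]
gripper_width: 17.6
gripper_force: 55.0
```

```bash
python3 s.py
```

```text
-10.5 [457.4  31.5  35.7] [179.9   0.  103. ] 23.75 [ 1.2 -1.   2.6] [-0.057 -0.183  0.009] 17.6
```

Request:
send_rows:
  targets:
    - [[0,0,-0.06,0,0,-0.0015,1],[0,0,-0.06,0,0,-0.0019,1],[0,0,0,0,0,0,1]]

```text
time_s: 24.05
ee_pos: [457.4, 31.5, 35.5]
ee_rot: [179.9, 0.0, 92.2]
force: [0.1, -0.2, 5.5]
gripper_width: 17.9
gripper_force: 55.0
```

```bash
python3 s.py
```

```text
0.3 [457.4  31.5  35.5] [179.9   0.   92.2] 24.05 [ 0.1 -0.2  5.5] [-0.174  0.099 -0.036] 17.9
```

Request:
send_rows:
  targets:
    - [[0,0,-0.05,0,0,0,1],[0,0,-0.05,0,0,0,1],[0,0,0,0,0,0,1]]

```text
time_s: 24.35
ee_pos: [457.5, 31.4, 35.5]
ee_rot: [179.9, -0.0, 83.2]
force: [0.1, -0.5, 6.7]
gripper_width: 17.9
gripper_force: 55.0
```

```bash
python3 s.py
```

```text
9.3 [457.5  31.4  35.5] [179.9  -0.   83.2] 24.35 [ 0.1 -0.5  6.7] [-0.142 -0.045 -0.068] 17.9
```

Request:
send_rows:
  targets:
    - [[0,0,-0.04,0,0,0,1],[0,0,-0.04,0,0,0,1],[0,0,0,0,0,0,1]]

```text
time_s: 24.65
ee_pos: [457.5, 31.4, 35.5]
ee_rot: [179.9, -0.0, 76.0]
force: [0.9, 0.0, 6.2]
gripper_width: 17.8
gripper_force: 55.0
```

```bash
python3 s.py
```

```text
16.5 [457.5  31.4  35.5] [179.9  -0.   76. ] 24.65 [0.9 0.  6.2] [-0.137 -0.01   0.038] 17.8
```

Request:
send_rows:
  targets:
    - [[0,0,-0.03,0,0,0,1],[0,0,0,0,0,0,1]]

```text
time_s: 24.85
ee_pos: [457.5, 31.4, 35.5]
ee_rot: [179.9, -0.0, 73.3]
force: [0.2, 0.2, 5.6]
gripper_width: 17.9
gripper_force: 55.0
```

```bash
python3 s.py
```

```text
19.2 [457.5  31.4  35.5] [179.9  -0.   73.3] 24.85 [0.2 0.2 5.6] [-0.166 -0.024  0.092] 17.9
```

Request:
send_rows:
  targets:
    - [[0,0,-0.03,0,0,0,1],[0,0,0,0,0,0,1]]

```text
time_s: 25.05
ee_pos: [457.5, 31.4, 35.5]
ee_rot: [179.9, -0.0, 70.7]
force: [1.1, -1.3, 5.9]
gripper_width: 17.8
gripper_force: 55.0
```

```bash
python3 s.py
```

```text
21.9 [457.5  31.4  35.5] [179.9  -0.   70.7] 25.05 [ 1.1 -1.3  5.9] [-0.116  0.051  0.085] 17.8
```

Request:
send_rows:
  targets:
    - [[0,0,-0.025,0,0,0,1],[0,0,0,0,0,0,1]]

```text
time_s: 25.25
ee_pos: [457.5, 31.4, 35.5]
ee_rot: [179.9, -0.0, 68.4]
force: [1.1, -0.9, 6.7]
gripper_width: 17.7
gripper_force: 55.0
```

```bash
python3 s.py
```

```text
24.1 [457.5  31.4  35.5] [179.9  -0.   68.4] 25.25 [ 1.1 -0.9  6.7] [-0.124  0.007  0.102] 17.7
```

Request:
send_rows:
  targets:
    - [[0,0,-0.025,0,0,0,1],[0,0,0,0,0,0,1]]

```text
time_s: 25.45
ee_pos: [457.6, 31.4, 35.5]
ee_rot: [179.9, -0.0, 66.2]
force: [0.2, -0.4, 6.4]
gripper_width: 17.6
gripper_force: 55.0
```

```bash
python3 s.py
```

```text
26.4 [457.6  31.4  35.5] [179.9  -0.   66.2] 25.45 [ 0.2 -0.4  6.4] [-0.11  -0.001  0.106] 17.6
```

Request:
send_rows:
  targets:
    - [[0,0,-0.025,0,0,0,1],[0,0,-0.012,0,0,0,1]]

```text
time_s: 25.65
ee_pos: [457.6, 31.4, 35.5]
ee_rot: [179.9, -0.0, 62.8]
force: [0.6, -0.7, 5.4]
gripper_width: 17.7
gripper_force: 55.0
```

```bash
python3 s.py
```

```text
29.7 [457.6  31.4  35.5] [179.9  -0.   62.8] 25.65 [ 0.6 -0.7  5.4] [-0.074  0.01   0.22 ] 17.7
```

Request:
send_rows:
  targets:
    - [[0,0,0,0,0,0,1],[0,0,0,0,0,0,1]]

```text
time_s: 25.85
ee_pos: [457.6, 31.4, 35.5]
ee_rot: [179.9, -0.0, 62.9]
force: [0.1, -0.7, 5.2]
gripper_width: 17.5
gripper_force: 55.0
```

```bash
python3 s.py
```

```text
29.7 [457.6  31.4  35.5] [179.9  -0.   62.9] 25.85 [ 0.1 -0.7  5.2] [-0.151  0.026  0.138] 17.5
```

Request:
send_rows:
  targets:
    - [[0,0,-0.012,0,0,0,1],[0,0,-0.012,0,0,0,1]]

```text
time_s: 26.05
ee_pos: [457.6, 31.4, 35.5]
ee_rot: [179.9, -0.0, 60.7]
force: [1.1, -0.4, 7.2]
gripper_width: 17.6
gripper_force: 55.0
```

```bash
python3 s.py
```

```text
31.8 [457.6  31.4  35.5] [179.9  -0.   60.7] 26.05 [ 1.1 -0.4  7.2] [-0.116 -0.01   0.243] 17.6
```

Request:
send_rows:
  targets:
    - [[0,0,-0.012,0,0,0,1],[0,0,-0.012,0,0,0,1]]

```text
time_s: 26.25
ee_pos: [457.6, 31.4, 35.5]
ee_rot: [179.9, -0.0, 58.5]
force: [0.5, 0.1, 6.5]
gripper_width: 17.6
gripper_force: 55.0
```

```bash
python3 s.py
```

```text
34.0 [457.6  31.4  35.5] [179.9  -0.   58.5] 26.25 [0.5 0.1 6.5] [-0.168  0.004  0.234] 17.6
```

Request:
send_rows:
  targets:
    - [[0,0,-0.018,0,0,0,1],[0,0,-0.018,0,0,0,1]]

```text
time_s: 26.45
ee_pos: [457.6, 31.4, 35.5]
ee_rot: [179.9, -0.0, 55.3]
force: [0.0, -0.2, 5.7]
gripper_width: 17.8
gripper_force: 55.0
```

```bash
python3 s.py
```

```text
37.3 [457.6  31.4  35.5] [179.9  -0.   55.3] 26.45 [ 0.  -0.2  5.7] [-0.083  0.019  0.228] 17.8
```

Request:
send_rows:
  targets:
    - [[0,0,-0.018,0,0,0,1],[0,0,-0.018,0,0,0,1]]

```text
time_s: 26.65
ee_pos: [457.6, 31.4, 35.5]
ee_rot: [179.9, -0.0, 52.0]
force: [0.7, -1.2, 5.0]
gripper_width: 17.8
gripper_force: 55.0
```

```bash
python3 s.py
```

```text
40.5 [457.6  31.4  35.5] [179.9  -0.   52. ] 26.65 [ 0.7 -1.2  5. ] [-0.18  -0.033  0.2  ] 17.8
```

Request:
send_rows:
  targets:
    - [[0,0,-0.012,0,0,0,1],[0,0,-0.012,0,0,0,1]]

```text
time_s: 26.85
ee_pos: [457.6, 31.3, 35.5]
ee_rot: [179.9, -0.0, 49.9]
force: [0.1, 0.1, 6.0]
gripper_width: 17.9
gripper_force: 55.0
```

```bash
python3 s.py
```

```text
42.6 [457.6  31.3  35.5] [179.9  -0.   49.9] 26.85 [0.1 0.1 6. ] [-0.176 -0.018  0.319] 17.9
```

Request:
send_rows:
  targets:
    - [[0,0,-0.012,0,0,0,1],[0,0,-0.012,0,0,0,1]]

```text
time_s: 27.05
ee_pos: [457.6, 31.3, 35.5]
ee_rot: [179.9, -0.0, 47.7]
force: [0.5, -0.7, 5.4]
gripper_width: 17.8
gripper_force: 55.0
```

```bash
python3 s.py
python3 - <<'E'
from h import *
T=wpose(); im,D=optics.grab_frame("wrist"); np.savez("w8.npz",im=im,T=T,D=D)
p=wproj(T,[457,31.5,75]); a,b=int(p[0]),int(p[1]); print(a,b)
c=np.zeros((600,800,3),np.uint8); r=im[max(0,b-45):b+45,a-60:a+60]; c=cv2.resize(r,(800,int(800*r.shape[0]/r.shape[1])),interpolation=cv2.INTER_CUBIC); save("w8.png",c[:600])
E
```

```text
44.8 [457.6  31.3  35.5] [179.9  -0.   47.7] 27.05 [ 0.5 -0.7  5.4] [-0.095 -0.021  0.329] 17.8
323 332
```

Request:
send_rows:
  targets:
    - [[0,0,-0.012,0,0,0,1],[0,0,-0.012,0,0,0,1]]

```text
time_s: 27.3
ee_pos: [457.6, 31.3, 35.5]
ee_rot: [179.9, -0.1, 45.6]
force: [0.9, 0.2, 4.8]
gripper_width: 17.8
gripper_force: 55.0
```

```bash
python3 s.py
```

```text
47.0 [457.6  31.3  35.5] [ 1.799e+02 -1.000e-01  4.560e+01] 27.3 [0.9 0.2 4.8] [-0.125 -0.024  0.364] 17.8
```

Request:
send_rows:
  targets:
    - [[0,0,-0.012,0,0,0,1],[0,0,-0.012,0,0,0,1]]

```text
time_s: 27.5
ee_pos: [457.6, 31.3, 35.4]
ee_rot: [179.9, -0.1, 43.4]
force: [1.6, -0.7, 6.0]
gripper_width: 17.8
gripper_force: 55.0
```

```bash
python3 s.py
```

```text
49.1 [457.6  31.3  35.4] [ 1.799e+02 -1.000e-01  4.340e+01] 27.5 [ 1.6 -0.7  6. ] [-0.082 -0.005  0.411] 17.8
```

Request:
send_rows:
  targets:
    - [[0,0,-0.012,0,0,0,1],[0,0,-0.012,0,0,0,1]]

```text
time_s: 27.7
ee_pos: [457.6, 31.3, 35.4]
ee_rot: [179.9, -0.1, 41.3]
force: [0.6, -1.1, 5.0]
gripper_width: 17.6
gripper_force: 55.0
```

```bash
python3 s.py
```

```text
51.3 [457.6  31.3  35.4] [ 1.799e+02 -1.000e-01  4.130e+01] 27.7 [ 0.6 -1.1  5. ] [0.004 0.028 0.432] 17.6
```

Request:
send_rows:
  targets:
    - [[0,0,-0.012,0,0,0,1],[0,0,-0.012,0,0,0,1]]

```text
time_s: 27.9
ee_pos: [457.6, 31.3, 35.4]
ee_rot: [179.9, -0.1, 39.1]
force: [0.4, -0.2, 5.1]
gripper_width: 17.8
gripper_force: 55.0
```

```bash
python3 s.py
```

```text
53.4 [457.6  31.3  35.4] [ 1.799e+02 -1.000e-01  3.910e+01] 27.9 [ 0.4 -0.2  5.1] [-0.073 -0.066  0.455] 17.8
```

Request:
send_rows:
  targets:
    - [[0,0,-0.012,0,0,0,1],[0,0,-0.012,0,0,0,1]]

```text
time_s: 28.1
ee_pos: [457.6, 31.3, 35.4]
ee_rot: [179.9, -0.1, 37.0]
force: [1.3, -0.0, 4.0]
gripper_width: 17.9
gripper_force: 55.0
```

```bash
python3 s.py
```

```text
55.6 [457.6  31.3  35.4] [ 1.799e+02 -1.000e-01  3.700e+01] 28.1 [ 1.3 -0.   4. ] [-0.071 -0.055  0.541] 17.9
```

Request:
send_rows:
  targets:
    - [[0,0,-0.012,0,0,0,1],[0,0,-0.012,0,0,0,1]]

```text
time_s: 28.3
ee_pos: [457.6, 31.3, 35.4]
ee_rot: [179.9, -0.1, 34.8]
force: [-0.3, -1.5, 5.4]
gripper_width: 17.6
gripper_force: 55.0
```

```bash
python3 s.py
```

```text
57.7 [457.6  31.3  35.4] [ 1.799e+02 -1.000e-01  3.480e+01] 28.3 [-0.3 -1.5  5.4] [-0.081 -0.043  0.517] 17.6
```

Request:
send_rows:
  targets:
    - [[0,0,-0.014,0,0,0,1],[0,0,0,0,0,0,1],[0,0,0,0,0,0,1]]

```text
time_s: 28.6
ee_pos: [457.6, 31.3, 35.4]
ee_rot: [179.9, -0.1, 33.6]
force: [1.1, -0.9, 6.5]
gripper_width: 17.7
gripper_force: 55.0
```

```bash
python3 s.py
```

```text
59.0 [457.6  31.3  35.4] [ 1.799e+02 -1.000e-01  3.360e+01] 28.6 [ 1.1 -0.9  6.5] [-0.137 -0.025  0.434] 17.7
```

Request:
send_rows:
  targets:
    - [[0,0,0,0,0,0,1],[0,0,0,0,0,0,1],[0,0,0,0,0,0,1]]

```text
time_s: 28.9
ee_pos: [457.6, 31.3, 35.4]
ee_rot: [179.9, -0.1, 33.6]
force: [1.3, -0.6, 5.6]
gripper_width: 17.8
gripper_force: 55.0
```

```bash
python3 s.py
```

```text
59.0 [457.6  31.3  35.4] [ 1.799e+02 -1.000e-01  3.360e+01] 28.9 [ 1.3 -0.6  5.6] [-0.076 -0.013  0.404] 17.8
```

Request:
send_rows:
  targets:
    - [[0,0,0,0,0,0,0.2],[0,0,0,0,0,0,0],[0,0,0,0,0,0,0],[0,0,0,0,0,0,0],[0,0,0,0,0,0,0],[0,0,0,0,0,0.02,0],[0,0,0,0,0,0.1,0],[0,0,0,0,0,0.15,0],[0,0,0,0,0,0.15,0],[0,0,0,0,0,0,0],[0,0,0,0,0,0,0]]

```text
time_s: 30.0
ee_pos: [456.9, 31.5, 119.3]
ee_rot: [180.0, -0.1, 33.3]
force: [-0.2, -0.2, -0.5]
gripper_width: 45.3
gripper_force: 0.0
```

```bash
python3 s.py
python3 - <<'E'
from h import *
T=wpose(); im,D=optics.grab_frame("wrist"); print(T[:3,3])
t,_=optics.grab_frame("top")
c=np.zeros((600,800,3),np.uint8); c[:,200:]=ortho(T,im,68,457,31.5,50,6); c[:150,:200]=cv2.resize(im,(200,150)); c[150:290,:200]=cv2.resize(t[190:280,130:280],(200,140)); save("w9.png",c)
E
```

```text
59.2 [456.9  31.5 119.3] [ 1.80e+02 -1.00e-01  3.33e+01] 30.0 [-0.2 -0.2 -0.5] [-0.06   0.147  0.039] 45.3
[520.74056397  73.81809289 291.01714583]
```

View pics/w9.png

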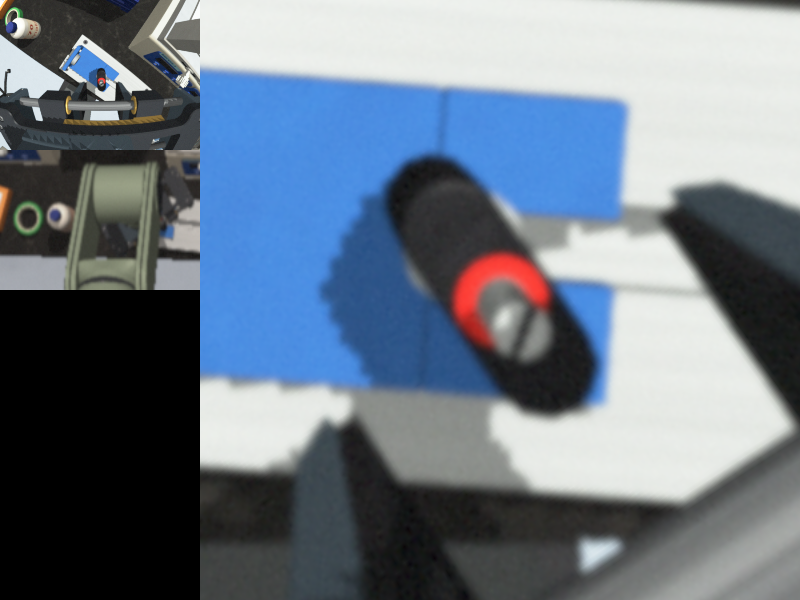

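```bash
python3 -c "
from workcell import env
print(env.job_done())"
```

```text
the job is handed in; nothing more can be done
None
```

I handed the job in at about 30 s, with no result reported back. The T-bolt is home in the fork and the knob clamped at about 32 N (estimated from 0.52 N m turning torque). The head sits about 0.3–0.4 rad past square (limit 0.45), the gripper is clear, and the bracket and bystanders look undisturbed.

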